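# Put the polishing kit away by compound

## Robot

A 6-joint arm with a two-finger parallel gripper is mounted at the origin on a cart in front of the work surface, level with it; the furniture and walls round the work are solid. World frame = base frame: x ahead of the robot, y to its left, z up, the work surface at z = 0. Lengths are in m, angles in rad, forces in N, time in s.
With the tool pointing down it reaches from about 0.375 to 0.975 m from the base axis. Payload 3.8 kg.
Tool frame: the origin (TCP) lies midway between the tips of the shut fingers; the grasp point (between the pads) lies 19 mm behind it; z points along the fingers, y is the line along which they close (so a half turn about z gives the same grasp; the last joint's range is limited). The gripper opens to 85 mm and grips with 20 to 120 N. Pads are 22 mm wide; open, the fingers measure 114 mm over their backs; the gripper's body (76 mm by 85 mm) begins 54 mm behind the grasp point. The pads swing forward as they close: fully open they stand 13 mm farther back than shut.
Start: joints at [-1.213, 0.264, 1.604, -0, 1.274, -0.037], TCP at [0.26, -0.623, 0.231] pointing down, gripper open.
Joint ranges: [-2.63, 2.63], [-0.94, 2.18], [0.31, 2.57], [-1.31, 4.45], [0, 2.66], [-2.55, 2.55]. Speed limits (rad/s): [2.57, 2.57, 3.14, 3.14, 3.14, 3.14].

## Interface

Orientations are given as a rotation vector (axis times angle).
In Python, from workcell import status, read_camera, workorder, masks_of gives the robot as it stands.
- The arm moves only by the tool drive_tool, never from a script. Its argument "rows" is a list of rows, each a list of 7 numbers: the turn, a rotation vector about the tool's x, y, z in degrees, then the shift along the tool's x, y, z in m, then the opening, from 0 (shut) to 1 (fully open). In form: [[ax, ay, az, tx, ty, tz, claw], ...]. A call has 1 to 8 rows; each row shifts and turns the commanded pose from where the row before left it, along the tool's axes as they then stand; what a row does not reach is not made up. A row lasts 1/12 s, in which the tool goes at most 41.7 mm and 7.16 degrees, less where a joint would pass 70% of its speed; a pose out of reach is approached as far as the arm can. A call is refused whole if a number of a shift passes 0.0417 or a number of a turn 7.16, either way. A call with a gripper value outside its range is refused whole. The fingers move at their own pace and stop on an object; "force" is the grip in N (left out, the last holds). Time passes only in rows, so rows that do not move let the fingers close. It gives the time, the measured TCP pose, the force, the opening and the grip force at its end, in the units of the state.
- status.read_state(): the state, without advancing time (a new reading comes with each control period).
- read_camera(name): name is "scene" or "side" or "wrist"; returns a dict with "color" (400x640x3 uint8, red, green, blue), "intrinsics" (3x3 intrinsics, pixels), "world_from_camera" (4x4, takes a point from camera to world coordinates); the wrist camera has in their place "mount" (4x4, takes a point from camera to tool coordinates, whose origin is the TCP and whose axes are the flange's). Camera axes: x right, y up, looking along -z (the intrinsics and any distortion apply to the point x, -y, -z); pixel columns grow to the right and rows downward; lengths in m; the calibration is good to about 2 mm. A picture is of the moment at which its call begins: read the wrist's pose just before it. There is no depth.
- workorder.finish_job(): hands the job in; it is judged then, once.
Trained networks look in a picture, given as the dict that the camera call returned (one of the last four; its "shot" number tells which), for a name from the list of things; names that differ only in an ending like _2 or _b are one class to them, and where a whole thing is asked for, a point or a joint stands for the part that bears it (a point fixed in the world has none). Each returns a list of dicts, best first, with "score" (0 to 1); they miss things now and then, are a little off and sometimes report something else, mostly with a low value. They report only what shows in the picture. A call takes as long as a camera call.
- masks_of(picture, name): "mask" (400x640 bool, what is visible of it) and "bbox" ([left, top, right, bottom] in pixels, round what is visible of it).
The state is a dict: "time": time; "q": joint angles; "joint_vel": joint speeds; "joint_torque": joint torques, N m; "tool_pos": TCP position; "tcp_rot": TCP orientation; "wrist_force": force on the tool from outside, world axes, zero at the start; "torque": the same for the moment, N m; "width": opening from 0.0 (shut) to 1.0 (fully open); "grip_force": force on a finger pad.
Only numpy, scipy, OpenCV 4.12 (cv2) and the standard library are available. Lean on these libraries where they do the work, as an engineer would, in place of code of your own. Each camera call takes 0.05 s, during which the arm holds its last target. There are 200 camera calls.

## Task

Put the polishing things away without mixing compounds: the green bar and the felt bob caked green go in the two wells of the green-lined wooden kit block, the white bar and the bob caked white in the wells of the white-lined block (long well for the bar, short one for the bob, each sunk flat on the felt), and the abrasive pad flat on the floor of the pink tray with the other coarse abrasives. Someone left the white bob in the green block, so it has to come out before the green one goes in. Apart from that slip nothing may touch a block that is not its own, even for a moment, and leave the powder pot and the dop stick where they are.

Things in the scene. Friction and masses are not known exactly. Their poses are not given: they have to be found in the camera images.
- bar_green: Loose bar of green polishing compound, 34 x 88 x 28 mm (x, y, z), 0.16 kg, worn lower at one end; it lies on its 34 x 88 face, long axis = its y. Origin: centre of its underside; z up.
- bar_white: Loose bar of white (dusty, light grey-white) polishing compound, 32 x 72 x 26 mm (x, y, z), 0.14 kg, lying flat, long axis = its y. Origin: centre of its underside; z up.
- bob_green: Loose felt polishing bob on a steel pin, lying on its side, 21 x 62 x 21 mm (x, y, z), 20 g, long axis = y; the grey-white felt head, caked GREEN over its nose, is at the -y end, the thin pin at the +y end. It does not roll. Grip across x at the head (0 to 25 mm towards -y from the origin). Origin: centre of its underside at mid length; z up.
- bob_white: The same kind of felt bob, its nose caked WHITE (no green on it), same size, axes and origin. At the start it lies in the short well of the green-lined block, where it does not belong.
- pad: Loose hand abrasive pad, tan with a grey-brown gritty top, 36 x 55 x 14 mm (x, y, z), 20 g, rigid, lying flat, long axis = its y. Origin: centre of its underside; z up.
- kit_green: Fixed wooden block, 130 x 120 x 16 mm (x, y, z), green edge bands, two wells 7 mm deep lined with dark GREEN felt. Origin: centre of underside, z up. Both wells run along y, centred at y = 0: long bar well 50 x 104 mm at x = -34 mm, short bob well 36 x 78 mm at x = +39 mm; floors at z = 9 mm, top at z = 16 mm. Things in them stand proud of the top and may lie either way round.
- kit_white: Fixed wooden block like kit_green, same outside, origin, axes, depths and well centres, but lined with WHITE felt and white-banded, and its bar well is shorter, 50 x 88 mm, for the shorter white bar; bob well 36 x 78 mm. Behind both blocks a work lamp's shade hangs 0.34 m above the bench (from x = 0.65 m on).
- pink_tray: Fixed pink plastic tray for coarse abrasives, 191 x 201 x 30 mm (x, y, z), rounded corners, floor 3 mm thick. Origin: centre of underside, z up. Two mounted diamond points (9 x 54 mm) are fixed on its floor about x = 50 to 70 mm; the rest is free. The pad is to lie flat on the floor, not on rim or points, anywhere clear.
- powder_pot: Bystander: loose round pot with a blue screw lid, 56 mm across, 52 mm high. Origin: centre of its underside. To be left alone. (To its left the polishing machine stands behind the pink tray; its splash flap begins at about x = 0.53 m, 60 to 260 mm above the bench.)
- dop_stick: Bystander: loose wooden dop stick with a turquoise stone waxed on one end, 13 x 137 x 13 mm, lying along its y. Origin: centre of its underside. To be left alone.

How it is judged:
By the outcome, as a careful person would: the job done as asked, in the order asked, and still so for the second after the job is handed in, with the robot touching nothing.
It also fails if it takes over 90 s, if anything falls off the work surface, if the arm or the gripper's body presses on something with over 40 N, if the wrist force passes 120 N, or if a joint passes its speed limit or range.

## Working session

There is one attempt and no reset: what is moved stays moved. The work goes in short steps, Python scripts to look and compute and a tool call to move; the robot and the scene stay as the last step left them, time stands still between calls to the robot, and variables do not carry over. Pictures are saved under pics/ and viewed, at most 14 in all, crops included, and the job is handed in when it is done.

Besides the shell and the picture viewer there is one more tool, called after "Call:" as name(argument=value, ...), one argument or row to a line, values as JSON. drive_tool: Moves the arm, as the interface text tells. Its arguments: {"type":"object","properties":{"rows":{"type":"array"},"force":{"type":"number"}},"required":["rows"]}

```bash
ls; mkdir -p pics; cat > h.py <<'E'
import numpy as np, cv2
from scipy.spatial.transform import Rotation as R
from workcell import status, read_camera, workorder, masks_of
def save(p,n): cv2.imwrite('pics/'+n+'.png',p['color'][:,:,::-1])
def pose(p,s=None):
    if 'world_from_camera' in p: return np.array(p['world_from_camera'])
    T=np.eye(4); T[:3,:3]=R.from_rotvec(s['tcp_rot']).as_matrix(); T[:3,3]=s['tool_pos']
    return T@np.array(p['mount'])
def ray(p,T,uv):
    uv=np.atleast_2d(np.array(uv,float)); K=np.array(p['intrinsics'])
    d=np.c_[(uv[:,0]-K[0,2])/K[0,0],-(uv[:,1]-K[1,2])/K[1,1],-np.ones(len(uv))]@T[:3,:3].T
    return T[:3,3],d
def onz(p,T,uv,z):
    o,d=ray(p,T,uv); return o+d*((z-o[2])/d[:,2])[:,None]
def tri(a,b):
    # a,b: (o,d)
    A=np.zeros((3,3));y=np.zeros(3)
    for o,d in (a,b):
        d=d.ravel()/np.linalg.norm(d);P=np.eye(3)-np.outer(d,d);A+=P;y+=P@o
    return np.linalg.solve(A,y)
def proj(p,T,X):
    X=np.atleast_2d(X);c=(X-T[:3,3])@T[:3,:3];K=np.array(p['intrinsics'])
    return np.c_[K[0,0]*c[:,0]/-c[:,2]+K[0,2],K[1,1]*-c[:,1]/-c[:,2]+K[1,2]]
E
python3 - <<'E'
from h import *
for n in('scene','side','wrist'):
    s=status.read_state();p=read_camera(n);save(p,n+'0');T=pose(p,s)
    print(n,[k for k in p],np.round(p['intrinsics'],1).tolist(),np.round(T,3).tolist())
    for o in('bar_green','bar_white','bob_green','bob_white','pad','kit_green','kit_white','pink_tray','powder_pot','dop_stick'):
        for m in masks_of(p,o)[:2]:
            v,u=np.nonzero(m['mask']);
            r=cv2.minAreaRect(np.c_[u,v].astype(np.float32))
            print(o,round(m['score'],2),m['bbox'],len(u),np.round([u.mean(),v.mean()],1),np.round(onz(p,T,[u.mean(),v.mean()],0.015)[0],3))
print(s)
E
```

```text
pics
scene ['color', 'intrinsics', 'world_from_camera', 'shot'] [[382.0, 0.0, 320.6], [0.0, 382.0, 193.4], [0.0, 0.0, 1.0]] [[0.6, 0.404, -0.69, -0.168], [-0.8, 0.298, -0.521, -0.558], [-0.005, 0.865, 0.502, 0.53], [0.0, 0.0, 0.0, 1.0]]
bar_green 0.83 [384.0, 243.8, 415.5, 271.5] 607 [401.3 256. ] [ 0.431 -0.315  0.015]
bar_white 0.82 [266.7, 198.8, 300.7, 219.2] 400 [283.6 208.9] [0.422 0.005 0.015]
bob_green 0.65 [354.0, 229.9, 366.7, 246.7] 150 [358.4 236.8] [ 0.435 -0.208  0.015]
bob_white 0.52 [422.7, 219.4, 436.3, 235.9] 135 [428.7 226. ] [ 0.568 -0.317  0.015]
pad 0.55 [313.1, 217.4, 335.7, 230.9] 297 [323.5 224.2] [ 0.428 -0.115  0.015]
kit_green 0.85 [406.9, 214.3, 482.6, 264.5] 2024 [446.4 239.2] [ 0.543 -0.369  0.015]
kit_white 0.64 [353.3, 195.7, 423.7, 234.2] 1722 [388.  213.6] [ 0.559 -0.216  0.015]
pink_tray 0.77 [195.4, 159.7, 276.0, 198.8] 2477 [235.2 180.9] [0.452 0.216 0.015]
powder_pot 0.56 [308.3, 177.2, 332.6, 200.6] 454 [321.3 185.9] [0.574 0.    0.015]
dop_stick 0.78 [309.3, 247.0, 368.2, 272.2] 314 [339.3 259.9] [ 0.344 -0.218  0.015]
side ['color', 'intrinsi
[... 1018 characters left out ...]
'time': 1.1, 'q': array([-1.21289275e+00,  2.63897090e-01,  1.60399603e+00,  3.48784021e-05,
        1.27370852e+00, -3.69186988e-02]), 'joint_vel': array([-1.74120311e-04, -1.00174878e-03,  1.26080037e-03, -1.36006489e-04,
        9.39278227e-04, -8.06637500e-05]), 'joint_torque': array([-1.73297518e-03, -5.15090632e+01, -3.67730677e+01, -4.21910715e-05,
        8.35886058e-04,  1.52609658e-05]), 'tool_pos': array([ 0.25963018, -0.62306468,  0.23128383]), 'tcp_rot': array([-3.08056467e+00, -6.16146481e-01, -4.94568104e-05]), 'wrist_force': array([ 0.39753842, -0.01661596,  1.06344339]), 'torque': array([ 0.02235295,  0.00206664, -0.045845  ]), 'grip_force': 0.0, 'width': 1.0003962252470668}
```

View pics/scene0.png

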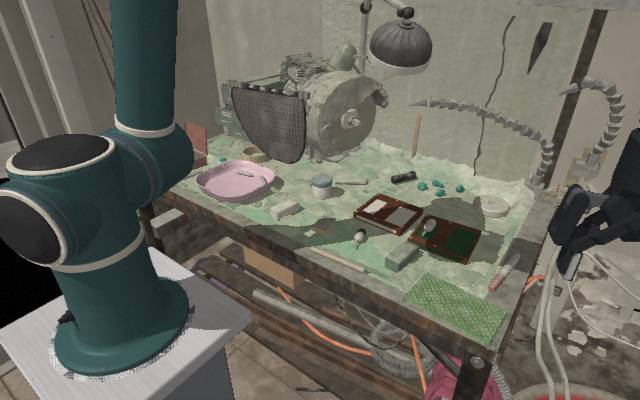

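View pics/side0.png

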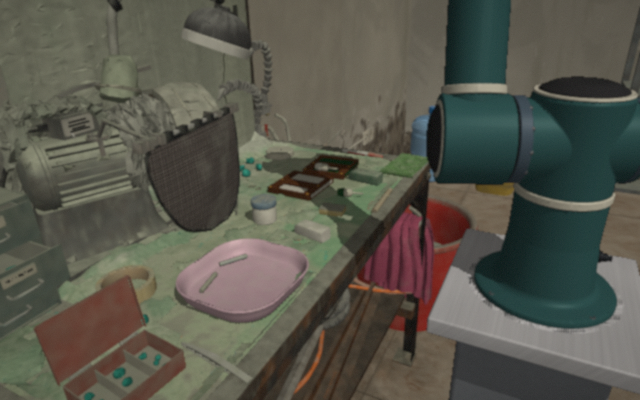

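The scene shows the pink tray at left (235,181), pot (321,186), and white bar (284,209). The pad is near (323,224), with the green bob at (359,237) and the green bar at (401,256). The white kit is at (388,213), the green kit at (446,239) with a bob in its left well, and the dop stick at (339,260). The side view agrees but is blurrier. I'll move the wrist camera over the area next.

Call:
drive_tool(
  rows=[
    [0, 0, 0, 0.028, -0.023, -0.012, 1],
    [0, 0, 0, 0.028, -0.023, -0.012, 1],
    [0, 0, 0, 0.028, -0.023, -0.012, 1],
    [0, 0, 0, 0.028, -0.023, -0.012, 1],
    [0, 0, 0, 0.028, -0.023, -0.012, 1],
    [0, 0, 0, 0.028, -0.023, -0.012, 1],
    [0, 0, 0, 0.028, -0.023, -0.012, 1],
    [0, 0, 0, 0.028, -0.023, -0.012, 1],
  ],
)

```text
time: 2.32
tool_pos: [0.3961, -0.3654, 0.3281]
tcp_rot: [3.08, 0.616, 0.001]
wrist_force: [0.6, 0.1, -0.7]
width: 1.0
grip_force: 0.0
```

Call:
drive_tool(
  rows=[
    [0, 0, 5.6, 0, 0, 0, 1],
    [0, 0, 5.6, 0, 0, 0, 1],
    [0, 0, 5.6, 0, 0, 0, 1],
    [0, 0, 5.8, 0, 0, 0, 1],
    [0, 0, 0, 0, 0, 0, 1],
  ],
)

```text
time: 2.73
tool_pos: [0.3957, -0.3668, 0.3275]
tcp_rot: [3.141, -0.003, 0.0]
wrist_force: [0.1, -0.2, 0.6]
width: 0.998
grip_force: 0.0
```

```bash
cat > look.py <<'E'
from h import *
import sys,pickle
s=status.read_state();p=read_camera('wrist');save(p,sys.argv[1]);T=pose(p,s)
pickle.dump((p,T),open(sys.argv[1]+'.pkl','wb'))
print(round(s['time'],2),s['tool_pos'].round(4),s['tcp_rot'].round(4),s['q'].round(2))
ZT=dict(bar_green=.028,bar_white=.026,bob_green=.015,bob_white=.024,pad=.014,kit_green=.016,kit_white=.016,pink_tray=.03,powder_pot=.052,dop_stick=.013)
for o in (sys.argv[2:] or ZT):
    for m in masks_of(p,o)[:2]:
        v,u=np.nonzero(m['mask'])
        W=onz(p,T,np.c_[u,v],ZT[o])[:,:2]
        r=cv2.minAreaRect((W*1000).astype(np.float32))
        print(o,round(m['score'],2),np.round(m['bbox']),len(u),'ctr mm',np.round(r[0],1),np.round(r[1],1),round(r[2],1),'mean',(W.mean(0)*1000).round(1))
E
python3 look.py w1
```

```text
2.73 [ 0.3957 -0.3668  0.3275] [ 3.1413e+00 -2.6000e-03  4.0000e-04] [-0.79 -0.04  1.76 -0.    1.42  0.78]
bar_green 0.82 [272. 100. 301. 166.] 1538 ctr mm [ 439.4 -316.3] [36.2 86.9] 83.6 mean [ 439.7 -316.7]
bar_white 0.85 [ 53. 113.  84. 167.] 1581 ctr mm [428.3  -5. ] [45.  74.6] 78.5 mean [428.7  -5.5]
bar_white 0.17 [14. 18. 87. 65.] 2782 ctr mm [557.9 -11.3] [92.8 58.3] 76.2 mean [558. -10.]
bob_white 0.93 [275.  21. 295.  71.] 544 ctr mm [ 553.9 -319.4] [21.  62.9] 88.6 mean [ 562.6 -320.3]
pad 0.67 [130. 114. 162. 153.] 1048 ctr mm [ 438.2 -113.8] [53.9 41.2] 8.2 mean [ 438.6 -113.6]
pad 0.33 [200. 115. 220. 156.] 402 ctr mm [ 436.4 -207. ] [59.4 21.5] 10.8 mean [ 444.5 -205.8]
kit_green 0.82 [262.   0. 365.  94.] 8307 ctr mm [ 555.  -360.1] [117.3 129.7] 3.5 mean [ 554.8 -361.9]
kit_white 0.82 [155.   0. 257.  85.] 8038 ctr mm [ 561.  -210.8] [133.  100.7] 88.6 mean [ 562.1 -211.2]
powder_pot 0.56 [16. 14. 88. 66.] 2859 ctr mm [553.7 -32.2] [87.1 55.9] 83.4 mean [552.5 -30.9]
dop_stick 0.75 [176. 184. 265. 198.] 761 ctr mm [ 355.1 -210.2] [ 14.8 136.2] 2.7 mean [ 354.7 -209.4]
```

View pics/w1.png

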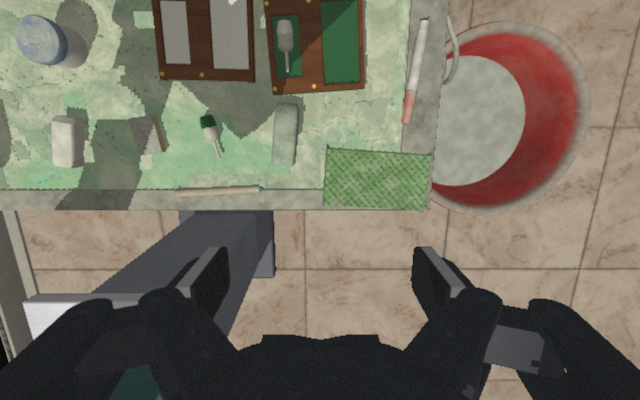

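The wrist view is clear. The green block is at top centre, with its bob well on the left holding the white bob (285,45) and its bar well on the right. The white block is at (205,40). The green bar is at (286,133), the green bob (209,133) with its nose at the top, the pad (146,133) and the white bar (68,140). I'll take a second view from nearer.

Call:
drive_tool(
  rows=[
    [0, 0, 0, 0.021, -0.0334, 0.005, 1],
    [0, 0, 0, 0.021, -0.0334, 0.005, 1],
    [0, 0, 0, 0.021, -0.0334, 0.005, 1],
    [0, 0, 0, 0.021, -0.0334, 0.005, 1],
    [0, 0, 0, 0.021, -0.0334, 0.005, 1],
    [0, 0, 0, 0, 0, 0, 1],
    [0, 0, 0, 0, 0, 0, 1],
  ],
)

```text
time: 3.87
tool_pos: [0.5012, -0.1981, 0.3018]
tcp_rot: [-3.141, -0.008, 0.002]
wrist_force: [0.1, 0.4, 0.5]
width: 1.005
grip_force: 0.0
```

```bash
python3 look.py w2; python3 - <<'E'
from h import *
import pickle
(a,Ta),(b,Tb)=[pickle.load(open(f'w{i}.pkl','rb')) for i in(1,2)]
cv2.imwrite('pics/w2b.png',cv2.resize(b['color'][0:260,:,::-1],(800,325),interpolation=cv2.INTER_CUBIC))
E
```

```text
3.87 [ 0.5012 -0.1981  0.3018] [-3.1413e+00 -7.6000e-03  1.6000e-03] [-0.42 -0.03  1.8  -0.    1.37  1.14]
bar_white 0.67 [168. 188. 198. 239.] 1269 ctr mm [ 4.326e+02 -4.000e-01] [37.9 77.1] 79.8 mean [433.3  -0.8]
bar_white 0.38 [386. 176. 417. 239.] 1616 ctr mm [ 442.1 -312.8] [39.8 92.2] 84.2 mean [ 442.6 -312.3]
bob_green 0.91 [315. 189. 333. 228.] 370 ctr mm [ 438.2 -206.2] [60.8 20.8] 14.4 mean [ 446.1 -204.3]
bob_green 0.55 [245. 188. 275. 228.] 989 ctr mm [ 440.1 -111. ] [58.1 39.1] 9.0 mean [ 440.3 -111. ]
bob_white 0.7 [406. 107. 425. 144.] 404 ctr mm [ 556.6 -319.2] [56.1 18.6] 4.5 mean [ 565.4 -318.4]
kit_green 0.59 [389.  75. 491. 170.] 8557 ctr mm [ 558.7 -357.4] [121.2 134.3] 3.7 mean [ 560.7 -359.4]
kit_white 0.6 [280.  62. 383. 158.] 8956 ctr mm [ 572.8 -209.7] [131.4 120.2] 88.5 mean [ 575.  -209.4]
kit_white 0.48 [388.  75. 492. 167.] 8414 ctr mm [ 558.6 -357.9] [120.5 135.3] 3.7 mean [ 560.5 -359.8]
pink_tray 0.9 [  1. 133. 113. 263.] 12841 ctr mm [441.4 176.5] [152.9 204.5] 74.8 mean [450.1 182.2]
powder_pot 0.73 [151. 103. 209. 148.] 2070 ctr mm [557.3 -23.5] [54.3 71.2] 7.0 mean [557.3 -22.6]
powder_pot 0.2 [  0. 133. 112. 262.] 12872 ctr mm [447.8 156.7] [144.8 193.7] 74.8 mean [456.2 162. ]
dop_stick 0.91 [285. 252. 371. 264.] 674 ctr mm [ 356.5 -208.8] [ 14.1 131.4] 2.9 mean [ 356.6 -208.2]
```

View pics/w2.png

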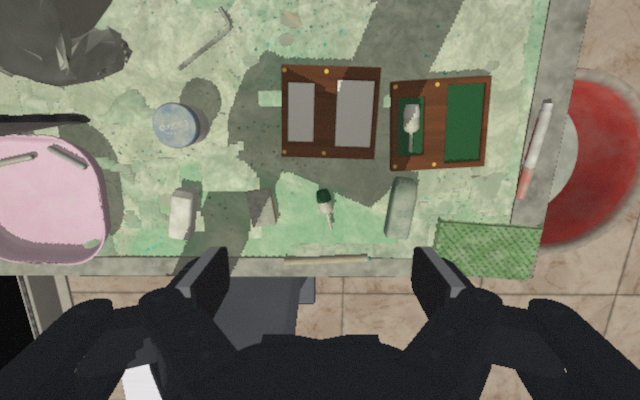

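The second view shows the same layout: tray at the left edge, pot (178,125), white bar (183,213), pad (262,206), green bob (325,208) and green bar (401,208). Both blocks are fully visible at (331,112) and (440,122), with the white bob at (411,125). I'll triangulate the heights while moving to hover above the white bob.

Call:
drive_tool(
  rows=[
    [0, 0, 0, 0.0094, 0.0172, 0.0288, 0.45],
    [0, 0, 0, 0.0094, 0.0172, 0.0288, 0.45],
    [0, 0, 0, 0.0094, 0.0172, 0.0288, 0.45],
    [0, 0, 0, 0.0094, 0.0172, 0.0288, 0.45],
    [0, 0, 0, 0.0094, 0.0172, 0.0288, 0.45],
    [0, 0, 0, 0.0094, 0.0172, 0.0288, 0.45],
    [0, 0, -4, 0.0094, 0.0172, 0.0288, 0.45],
    [0, 0, 0, 0, 0, 0, 0.45],
  ],
)

```text
time: 5.08
tool_pos: [0.5634, -0.321, 0.0927]
tcp_rot: [-3.135, -0.111, 0.014]
wrist_force: [-1.0, -0.1, -1.0]
width: 0.45
grip_force: 0.0
```

```bash
python3 look.py w3 bob_white kit_green; python3 - <<'E'
from h import *
import pickle
S=[pickle.load(open(f'w{i}.pkl','rb')) for i in(1,2,3)]
def lst(uvs):
    A=np.zeros((3,3));y=np.zeros(3)
    for (p,T),uv in zip(S,uvs):
        if uv is None: continue
        o,d=ray(p,T,uv);d=d.ravel()/np.linalg.norm(d);P=np.eye(3)-np.outer(d,d);A+=P;y+=P@o
    return np.linalg.solve(A,y)
# hand-picked from the pictures
print('bar_green top near-end corners',lst([(274,163),(387,236),None]),lst([(296,165),(409,238),None]))
print('kit_green front corners',lst([(271,93),(392,169),None]),lst([(363,88),(486,165),None]))
p,T=S[2]; s=status.read_state()
print('TCP px',proj(p,T,s['tool_pos']),'under', proj(p,T,np.r_[s['tool_pos'][:2],.02]))
E
```

```text
5.08 [ 0.5634 -0.321   0.0927] [-3.1346 -0.1112  0.0138] [-0.56  0.33  1.78 -0.    1.04  0.94]
bob_white 0.94 [305. 181. 335. 259.] 1407 ctr mm [ 556.3 -320. ] [60.9 20. ] 4.2 mean [ 565.4 -319.3]
bob_white 0.68 [ 73.  91. 270. 264.] 28645 ctr mm [ 575.2 -214.8] [127.4 115.7] 88.6 mean [ 579.8 -213.9]
kit_green 0.61 [286. 135. 470. 288.] 22474 ctr mm [ 559.  -359.6] [120.8 129.3] 3.6 mean [ 568.1 -360.3]
bar_green top near-end corners [ 0.39631077 -0.29731583  0.01781144] [ 0.39356272 -0.33004735  0.01877335]
kit_green front corners [ 0.49583273 -0.29760797  0.01634732] [ 0.50246602 -0.42615451  0.02131686]
TCP px [[321.34144663 255.62237213]] under [[321.53438926 206.4131099 ]]
```

View pics/w3.png

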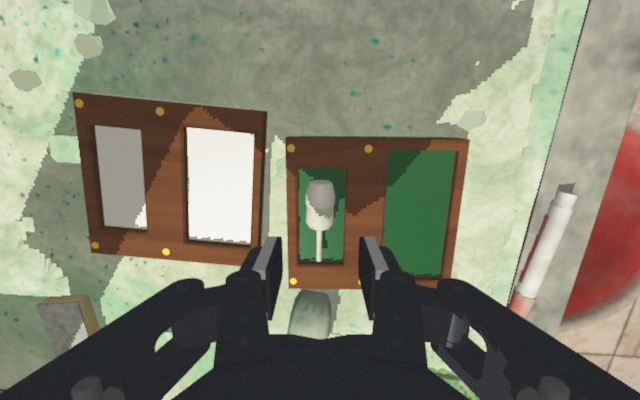

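The hover view shows the white bob at (319,215), centred between the fingers, and triangulated heights match the text. I'll descend and grip.

Call:
drive_tool(
  rows=[
    [0, 0, 0, 0.001, -0.0006, 0.0245, 0.45],
    [0, 0, 0, 0.001, -0.0006, 0.0245, 0.45],
    [0, 0, 0, 0.001, -0.0006, 0.0245, 0.45],
    [0, 0, 0, 0, 0, 0, 0.45],
    [0, 0, 0, 0, 0, 0, 0.45],
  ],
  force=25,
)

```text
time: 5.65
tool_pos: [0.5691, -0.3176, 0.0282]
tcp_rot: [-3.139, -0.111, 0.001]
wrist_force: [-0.4, 0.2, 0.9]
width: 0.449
grip_force: 0.0
```

Call:
drive_tool(
  rows=[
    [0, 0, 0, 0, 0, 0, 0.1],
    [0, 0, 0, 0, 0, 0, 0.1],
    [0, 0, 0, 0, 0, 0, 0.1],
    [0, 0, 0, 0, 0, 0, 0.1],
    [0, 0, 0, 0, 0, 0, 0.1],
  ],
)

```text
time: 6.07
tool_pos: [0.5711, -0.3191, 0.0303]
tcp_rot: [3.138, 0.11, 0.006]
wrist_force: [-1.6, 2.0, 6.8]
width: 0.103
grip_force: 3.5
```

It closed over the top of the bob because the pose hadn't settled and was 8 mm high. I'll open and re-check.

Call:
drive_tool(
  rows=[
    [0, 0, 0, 0, 0, 0, 0.45],
    [0, 0, 0, 0, 0, 0, 0.45],
    [0, 0, 0, 0, 0, -0.035, 0.45],
    [0, 0, 0, 0, 0, -0.035, 0.45],
    [0, 0, 0, 0, 0, 0, 0.45],
    [0, 0, 0, 0, 0, 0, 0.45],
    [0, 0, 0, 0, 0, 0, 0.45],
  ],
)

```text
time: 6.65
tool_pos: [0.5693, -0.3185, 0.0977]
tcp_rot: [3.139, 0.11, 0.001]
wrist_force: [0.1, 0.6, -1.0]
width: 0.449
grip_force: 0.0
```

```bash
python3 look.py w4 bob_white kit_green kit_white; python3 -c "
from h import *
s=status.read_state();print(s['tool_pos'],s['tcp_rot'])"
```

```text
6.65 [ 0.5693 -0.3185  0.0977] [3.1392e+00 1.1000e-01 1.0000e-03] [-0.55  0.33  1.78  0.    1.03  0.95]
bob_white 0.87 [308. 187. 339. 265.] 1402 ctr mm [ 556.5 -319.5] [62.8 20.6] 3.5 mean [ 566. -319.]
kit_green 0.85 [290. 141. 465. 291.] 20432 ctr mm [ 559.3 -359.6] [120.8 129.3] 3.6 mean [ 569. -360.]
kit_white 0.95 [ 85. 102. 272. 270.] 26915 ctr mm [ 573.2 -210.6] [133.1 120.4] 88.6 mean [ 578.3 -209.3]
[ 0.56808222 -0.31770515  0.09535885] [-3.1378823  -0.11010014  0.00421189]
```

View pics/w4.png

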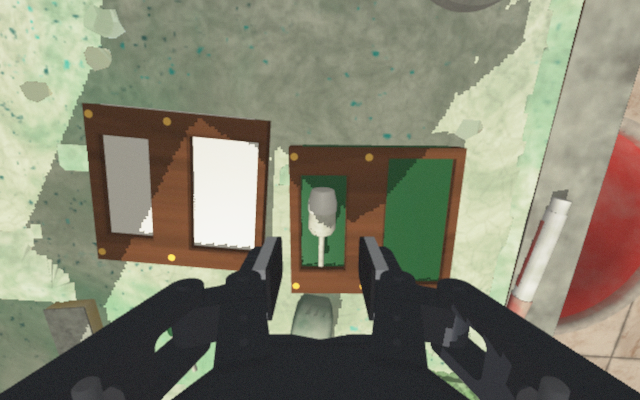

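The bob is undisturbed at (322,215), still in the green block's short well. I'll descend again to the proper depth.

Call:
drive_tool(
  rows=[
    [0, 0, 0, -0.001, 0.0003, 0.026, 0.45],
    [0, 0, 0, -0.001, 0.0003, 0.026, 0.45],
    [0, 0, 0, -0.001, 0.0003, 0.026, 0.45],
    [0, 0, 0, 0, 0, 0, 0.45],
    [0, 0, 0, 0, 0, 0, 0.45],
    [0, 0, 0, 0, 0, 0, 0.45],
  ],
)

```text
time: 7.35
tool_pos: [0.5655, -0.319, 0.018]
tcp_rot: [-3.138, -0.11, 0.003]
wrist_force: [-1.2, -0.1, 0.3]
width: 0.45
grip_force: 0.0
```

Call:
drive_tool(
  rows=[
    [0, 0, 0, 0, 0, 0, 0.1],
    [0, 0, 0, 0, 0, 0, 0.1],
    [0, 0, 0, 0, 0, 0, 0.1],
    [0, 0, 0, 0, 0, 0, 0.1],
    [0, 0, 0, 0, 0, 0, 0.1],
  ],
)

```text
time: 7.77
tool_pos: [0.5663, -0.3195, 0.0193]
tcp_rot: [3.14, 0.11, 0.0]
wrist_force: [-1.1, 0.5, 0.4]
width: 0.238
grip_force: 26.1
```

Call:
drive_tool(
  rows=[
    [0, 0, 0, 0, 0, -0.0233, 0.1],
    [0, 0, 0, 0, 0, -0.0233, 0.1],
    [0, 0, 5, 0, 0, -0.0234, 0.1],
    [0, 0, 0, 0.0035, -0.0369, 0, 0.1],
    [0, 0, 0, 0.0035, -0.0369, 0, 0.1],
    [0, 0, 0, 0.0035, -0.0369, 0, 0.1],
    [0, 0, 0, 0.0036, -0.0369, 0, 0.1],
  ],
)

```text
time: 8.35
tool_pos: [0.5829, -0.171, 0.0897]
tcp_rot: [3.141, -0.029, 0.001]
wrist_force: [1.3, -0.1, -0.0]
width: 0.238
grip_force: 26.1
```

Call:
drive_tool(
  rows=[
    [0, 0, 0, 0, 0, 0, 0.1],
    [0, 0, 0, 0, 0, 0, 0.1],
    [0, 0, 0, 0, 0, 0, 0.1],
  ],
)

```text
time: 8.6
tool_pos: [0.5831, -0.1722, 0.0894]
tcp_rot: [3.141, -0.025, 0.0]
wrist_force: [-0.8, -0.4, 0.4]
width: 0.237
grip_force: 26.1
```

```bash
python3 look.py w5 bob_white kit_white
```

```text
8.6 [ 0.5831 -0.1722  0.0894] [ 3.1408e+00 -2.4900e-02  5.0000e-04] [-0.33  0.26  1.88 -0.    1.    1.26]
bob_white 0.8 [301. 214. 344. 331.] 3204 ctr mm [ 534.6 -171.1] [30.2 96.8] 89.7 mean [ 548.6 -171.1]
kit_white 0.76 [284. 139. 469. 293.] 20426 ctr mm [ 574.4 -209.2] [130.5 121.2] 89.1 mean [ 590.4 -215.7]
```

View pics/w5.png

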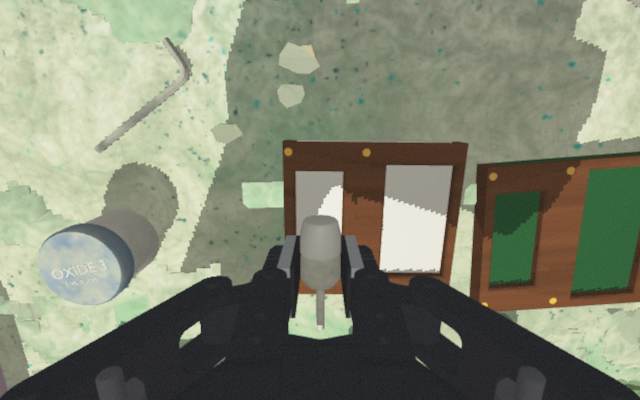

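The view shows the bob held at (320,255), lined up over the white-lined short well. I'll lower, release and rise.

Call:
drive_tool(
  rows=[
    [0, 0, 0, 0, 0, 0.03, 0.1],
    [0, 0, 0, 0, 0, 0.03, 0.1],
    [0, 0, 0, 0, 0, 0.006, 0.1],
    [0, 0, 0, 0, 0, 0.004, 0.1],
    [0, 0, 0, 0, 0, 0, 0.1],
    [0, 0, 0, 0, 0, 0, 0.1],
  ],
)

```text
time: 9.25
tool_pos: [0.5831, -0.1733, 0.0198]
tcp_rot: [3.141, -0.029, 0.001]
wrist_force: [-0.2, 0.3, 0.1]
width: 0.235
grip_force: 26.4
```

Call:
drive_tool(
  rows=[
    [0, 0, 0, 0, 0, 0, 0.38],
    [0, 0, 0, 0, 0, 0, 0.38],
    [0, 0, 0, 0, 0, 0, 0.38],
    [0, 0, 0, 0, 0, -0.03, 0.38],
    [0, 0, 0, 0, 0, -0.04, 0.38],
    [0, 0, 0, 0, 0, 0, 0.38],
    [0, 0, 0, 0, 0, 0, 0.38],
    [0, 0, 0, 0, 0, 0, 0.38],
  ],
)

```text
time: 9.92
tool_pos: [0.5832, -0.1722, 0.0898]
tcp_rot: [3.141, -0.027, 0.002]
wrist_force: [-1.2, 0.2, -0.5]
width: 0.383
grip_force: 0.0
```

```bash
sed -i 's/bob_white=.024/bob_white=.025/' look.py; python3 look.py w6 bob_white kit_white bob_green bar_white
```

```text
9.92 [ 0.5832 -0.1722  0.0898] [ 3.1411e+00 -2.6800e-02  1.7000e-03] [-0.33  0.26  1.88  0.    1.    1.26]
bob_white 0.91 [306. 186. 339. 264.] 1521 ctr mm [ 573.9 -172. ] [20.5 60.8] 89.1 mean [ 583.  -172.2]
kit_white 0.79 [285. 138. 470. 295.] 22576 ctr mm [ 573.3 -209.1] [129.7 123.3] 88.7 mean [ 583.6 -209.8]
kit_white 0.62 [  0. 359.  12. 391.] 144 ctr mm [436.5 106.1] [ 5.9 35.4] 73.7 mean [433.4 108.1]
```

View pics/w6.png

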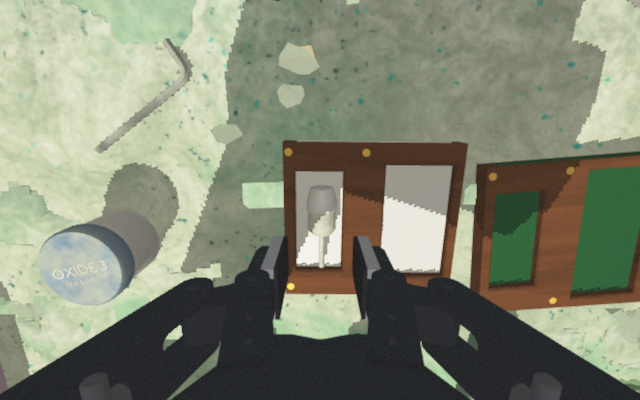

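The white bob lies in the white block's short well at (321,225). Next is the green bob.

Call:
drive_tool(
  rows=[
    [0, 0, 0, -0.0335, 0.009, 0, 0.45],
    [0, 0, 0, -0.0335, 0.009, 0, 0.45],
    [0, 0, 0, -0.0335, 0.009, 0, 0.45],
    [0, 0, 0, -0.0335, 0.009, 0, 0.45],
    [0, 0, -7, 0, 0, 0, 0.45],
    [0, 0, -7, 0, 0, 0, 0.45],
    [0, 0, 0, 0, 0, 0, 0.45],
    [0, 0, 0, 0, 0, 0, 0.45],
  ],
)

```text
time: 10.83
tool_pos: [0.4481, -0.2058, 0.0888]
tcp_rot: [-3.122, -0.351, 0.001]
wrist_force: [-0.3, -0.2, -0.4]
width: 0.45
grip_force: 0.0
```

```bash
sed -i 's/bob_green=.015/bob_green=.014/' look.py; python3 look.py w7 bob_green pad bar_green kit_green
```

```text
10.83 [ 0.4481 -0.2058  0.0888] [-3.1216e+00 -3.5050e-01  9.0000e-04] [-0.48  0.06  2.12  0.    0.96  0.87]
bob_green 0.55 [304. 185. 332. 264.] 1429 ctr mm [ 436.3 -206. ] [62.9 20.6] 13.4 mean [ 445.5 -204.1]
pad 0.73 [305. 186. 332. 262.] 1360 ctr mm [ 436.6 -205.7] [62.  20.6] 12.9 mean [ 446.1 -203.8]
pad 0.66 [164. 155. 221. 232.] 3974 ctr mm [ 438.9 -111.7] [56.4 39.1] 8.1 mean [ 439.9 -111.7]
bar_green 0.89 [416. 189. 505. 286.] 5108 ctr mm [ 448.5 -308.1] [43.5 75.4] 84.1 mean [ 452.3 -306.9]
bar_green 0.51 [251.   0. 489. 146.] 24457 ctr mm [ 555.8 -207.5] [122.4  87.9] 88.8 mean [ 550.1 -212.8]
kit_green 0.91 [454.   0. 639. 204.] 31118 ctr mm [ 557.4 -355.2] [119.5 137. ] 3.6 mean [ 555.9 -344. ]
kit_green 0.57 [253.   0. 490. 146.] 24584 ctr mm [ 558.4 -208.3] [130.1  93.6] 88.6 mean [ 552.2 -214.1]
```

Call:
drive_tool(
  rows=[
    [0, 0, 0, -0.0017, -0.0018, 0.03, 0.45],
    [0, 0, 0, 0, 0, 0.03, 0.45],
    [0, 0, 0, 0, 0, 0.0195, 0.45],
    [0, 0, 0, 0, 0, 0, 0.45],
    [0, 0, 0, 0, 0, 0, 0.45],
    [0, 0, 0, 0, 0, 0, 0.45],
  ],
)

```text
time: 11.58
tool_pos: [0.4473, -0.2049, 0.0106]
tcp_rot: [3.121, 0.356, 0.002]
wrist_force: [0.7, 1.0, 0.6]
width: 0.45
grip_force: 0.0
```

Call:
drive_tool(
  rows=[
    [0, 0, 0, 0, 0, 0, 0.1],
    [0, 0, 0, 0, 0, 0, 0.1],
    [0, 0, 0, 0, 0, 0, 0.1],
    [0, 0, 0, 0, 0, 0, 0.1],
    [0, 0, 0, 0, 0, 0, 0.1],
  ],
)

```text
time: 12.0
tool_pos: [0.4481, -0.2054, 0.0116]
tcp_rot: [3.119, 0.356, 0.005]
wrist_force: [0.3, 0.4, 6.4]
width: 0.234
grip_force: 25.4
```

Call:
drive_tool(
  rows=[
    [0, 0, 0, 0, 0, -0.027, 0.1],
    [0, 0, 4.7, 0, 0, -0.027, 0.1],
    [0, 0, 4.7, 0, 0, -0.027, 0.1],
    [0, 0, 0, 0.0225, 0.0245, 0, 0.1],
    [0, 0, 0, 0.0225, 0.0245, 0, 0.1],
    [0, 0, 0, 0.0225, 0.0245, 0, 0.1],
    [0, 0, 0, 0.0225, 0.0245, 0, 0.1],
    [0, 0, 0, 0.0225, 0.0245, 0, 0.1],
  ],
)

```text
time: 12.67
tool_pos: [0.5673, -0.3208, 0.0913]
tcp_rot: [3.14, 0.099, 0.001]
wrist_force: [0.1, 0.1, -0.1]
width: 0.236
grip_force: 24.7
```

Call:
drive_tool(
  rows=[
    [0, 0, 0, 0, 0, 0, 0.1],
    [0, 0, 0, 0, 0, 0, 0.1],
    [0, 0, 0, 0, 0, 0, 0.1],
  ],
)

```text
time: 12.92
tool_pos: [0.5655, -0.3192, 0.0902]
tcp_rot: [-3.139, -0.099, 0.002]
wrist_force: [0.1, 0.7, -0.3]
width: 0.238
grip_force: 24.7
```

```bash
python3 look.py w8 bob_green kit_green
```

```text
12.92 [ 0.5655 -0.3192  0.0902] [-3.139e+00 -9.880e-02  2.100e-03] [-0.55  0.33  1.79  0.    1.02  0.96]
bob_green 0.75 [299. 216. 343. 328.] 3006 ctr mm [ 511.5 -321.8] [99.3 30.8] 3.3 mean [ 525.9 -321. ]
kit_green 0.73 [289. 140. 471. 294.] 20001 ctr mm [ 558.9 -359.6] [120.4 129.4] 3.6 mean [ 575.9 -365.5]
```

View pics/w8.png

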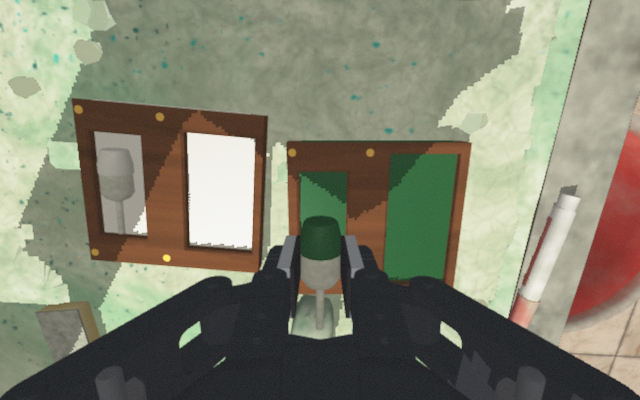

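The green bob is held at (320,250), lined up over the green-lined short well. I'll lower and release it.

Call:
drive_tool(
  rows=[
    [0, 0, 0, 0.001, 0.0005, 0.03, 0.1],
    [0, 0, 0, 0, 0, 0.03, 0.1],
    [0, 0, 0, 0, 0, 0.007, 0.1],
    [0, 0, 0, 0, 0, 0.0045, 0.1],
    [0, 0, 0, 0, 0, 0, 0.1],
    [0, 0, 0, 0, 0, 0, 0.1],
  ],
)

```text
time: 13.57
tool_pos: [0.5672, -0.3198, 0.0202]
tcp_rot: [3.14, 0.1, 0.001]
wrist_force: [-0.1, -0.3, -0.6]
width: 0.237
grip_force: 25.8
```

Call:
drive_tool(
  rows=[
    [0, 0, 0, 0, 0, 0, 0.38],
    [0, 0, 0, 0, 0, 0, 0.38],
    [0, 0, 0, 0, 0, 0, 0.38],
    [0, 0, 0, 0, 0, -0.03, 0.38],
    [0, 0, 0, 0, 0, -0.04, 0.38],
    [0, 0, 0, 0, 0, 0, 0.38],
    [0, 0, 0, 0, 0, 0, 0.38],
  ],
)

```text
time: 14.15
tool_pos: [0.57, -0.3217, 0.0933]
tcp_rot: [3.136, 0.099, 0.01]
wrist_force: [-0.2, -0.6, 0.1]
width: 0.378
grip_force: 0.0
```

```bash
sed -i 's/bob_green=.014/bob_green=.025/' look.py; python3 look.py w9 bob_green kit_green
```

```text
14.15 [ 0.57   -0.3217  0.0933] [3.1358 0.0992 0.0101] [-0.55  0.33  1.78  0.    1.02  0.96]
bob_green 0.72 [302. 191. 335. 270.] 1545 ctr mm [ 556.3 -319.6] [63.1 20.7] 2.8 mean [ 565.1 -319. ]
kit_green 0.82 [285. 144. 465. 294.] 21214 ctr mm [ 559.4 -359.4] [121.7 130.7] 3.7 mean [ 569.8 -359.7]
```

The green bob is seated at (556,-320) mm. Next is the green bar.

Call:
drive_tool(
  rows=[
    [0, 0, 0, -0.0316, -0.0032, 0, 0.65],
    [0, 0, 0, -0.0316, -0.0032, 0, 0.65],
    [0, 0, 0, -0.0316, -0.0032, 0, 0.65],
    [0, 0, 0, -0.0316, -0.0032, 0, 0.65],
    [0, 0, 4.8, 0, 0, 0, 0.65],
    [0, 0, 4.8, 0, 0, 0, 0.65],
    [0, 0, 0, 0, 0, 0, 0.65],
    [0, 0, 0, 0, 0, 0, 0.65],
  ],
)

```text
time: 14.97
tool_pos: [0.4395, -0.3147, 0.0879]
tcp_rot: [-3.136, 0.161, 0.003]
wrist_force: [0.0, 0.3, -0.2]
width: 0.652
grip_force: 0.0
```

```bash
python3 look.py w10 bar_green kit_green
```

```text
14.97 [ 0.4395 -0.3147  0.0879] [-3.1361e+00  1.6050e-01  3.0000e-03] [-0.67  0.15  2.03  0.    0.97  1.01]
bar_green 0.79 [303. 146. 349. 271.] 5651 ctr mm [ 441.2 -315.6] [33.  88.5] 84.1 mean [ 442.6 -315.7]
kit_green 0.95 [264.   0. 482. 135.] 23222 ctr mm [ 539.5 -361. ] [ 84.7 130.1] 3.4 mean [ 534.7 -361.3]
```

View pics/w10.png

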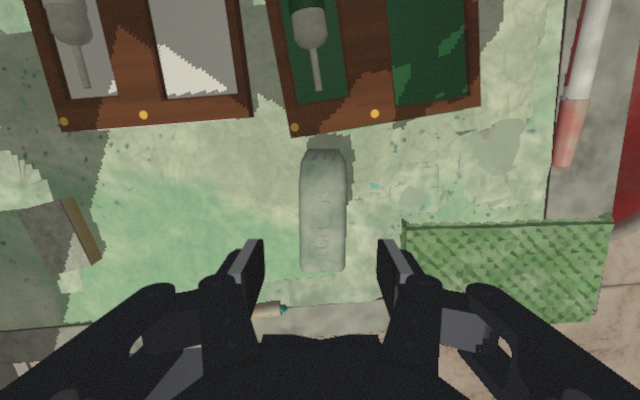

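The bar is at (325,210), centred between the fingers. I'll go down and grip.

Call:
drive_tool(
  rows=[
    [0, 0, 0, 0.0005, 0.0005, 0.03, 0.65],
    [0, 0, 0, 0, 0, 0.03, 0.65],
    [0, 0, 0, 0, 0, 0.018, 0.65],
    [0, 0, 0, 0, 0, 0, 0.65],
    [0, 0, 0, 0, 0, 0, 0.65],
    [0, 0, 0, 0, 0, 0, 0.65],
  ],
  force=40,
)

```text
time: 15.62
tool_pos: [0.4418, -0.3164, 0.0121]
tcp_rot: [3.137, -0.163, 0.002]
wrist_force: [-0.1, -0.3, 0.7]
width: 0.65
grip_force: 0.0
```

Call:
drive_tool(
  rows=[
    [0, 0, 0, 0, 0, 0, 0.2],
    [0, 0, 0, 0, 0, 0, 0.2],
    [0, 0, 0, 0, 0, 0, 0.2],
    [0, 0, 0, 0, 0, 0, 0.2],
    [0, 0, 0, 0, 0, 0, 0.2],
  ],
)

```text
time: 16.03
tool_pos: [0.4424, -0.317, 0.0132]
tcp_rot: [3.135, -0.164, 0.005]
wrist_force: [-0.2, -0.1, 6.3]
width: 0.373
grip_force: 40.8
```

Call:
drive_tool(
  rows=[
    [0, 0, 0, 0, 0, -0.027, 0.2],
    [0, 0, -4.7, 0, 0, -0.027, 0.2],
    [0, 0, -4.8, 0, 0, -0.026, 0.2],
    [0, 0, 0, 0.0287, 0.0212, 0, 0.2],
    [0, 0, 0, 0.0287, 0.0212, 0, 0.2],
    [0, 0, 0, 0.0287, 0.0212, 0, 0.2],
    [0, 0, 0, 0.0287, 0.0212, 0, 0.2],
  ],
)

```text
time: 16.62
tool_pos: [0.5616, -0.3941, 0.0918]
tcp_rot: [3.14, 0.097, 0.001]
wrist_force: [0.3, -0.9, -1.0]
width: 0.37
grip_force: 40.4
```

Call:
drive_tool(
  rows=[
    [0, 0, 0, 0, 0, 0, 0.2],
    [0, 0, 0, 0, 0, 0, 0.2],
    [0, 0, 0, 0, 0, 0, 0.2],
  ],
)

```text
time: 16.87
tool_pos: [0.5598, -0.3928, 0.0903]
tcp_rot: [-3.139, -0.097, 0.003]
wrist_force: [-0.7, -0.2, -0.6]
width: 0.367
grip_force: 40.5
```

```bash
sed -i 's/bar_green=.028/bar_green=.108/' look.py; python3 look.py w11 bar_green kit_green
```

```text
16.87 [ 0.5598 -0.3928  0.0903] [-3.1387e+00 -9.6600e-02  2.9000e-03] [-0.65  0.39  1.71 -0.    1.04  0.86]
bar_green 0.79 [284. 165. 358. 339.] 11290 ctr mm [ 565.1 -391.4] [82.3 31.9] 3.2 mean [ 567.3 -391.3]
kit_green 0.75 [182. 122. 370. 280.] 16337 ctr mm [ 559.3 -360.1] [120.6 130.3] 3.6 mean [ 576.8 -347.8]
```

View pics/w11.png

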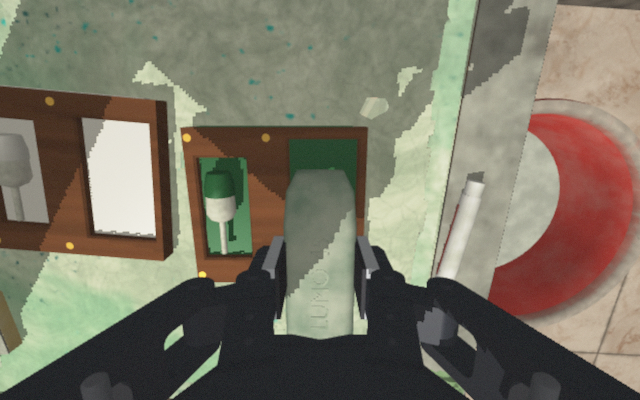

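The bar is held over the green-lined long well at (322,250), parallel to it. The green bob sits properly at (222,210). I'll lower and release the bar.

Call:
drive_tool(
  rows=[
    [0, 0, 0, 0.0005, 0.0003, 0.03, 0.2],
    [0, 0, 0, 0, 0, 0.03, 0.2],
    [0, 0, 0, 0, 0, 0.007, 0.2],
    [0, 0, 0, 0, 0, 0.0035, 0.2],
    [0, 0, 0, 0, 0, 0, 0.2],
    [0, 0, 0, 0, 0, 0, 0.2],
  ],
)

```text
time: 17.52
tool_pos: [0.5605, -0.3934, 0.0218]
tcp_rot: [-3.14, -0.096, 0.0]
wrist_force: [-1.0, 1.1, 2.2]
width: 0.37
grip_force: 41.6
```

Call:
drive_tool(
  rows=[
    [0, 0, 0, 0, 0, 0, 0.58],
    [0, 0, 0, 0, 0, 0, 0.58],
    [0, 0, 0, 0, 0, 0, 0.58],
    [0, 0, 0, 0, 0, -0.03, 0.58],
    [0, 0, 0, 0, 0, -0.04, 0.58],
    [0, 0, 0, 0, 0, 0, 0.58],
    [0, 0, 0, 0, 0, 0, 0.58],
  ],
)

```text
time: 18.1
tool_pos: [0.5638, -0.3957, 0.0951]
tcp_rot: [3.135, 0.096, 0.01]
wrist_force: [0.0, -0.3, -0.5]
width: 0.581
grip_force: 0.0
```

```bash
sed -i 's/bar_green=.108/bar_green=.037/' look.py; python3 look.py w12 bar_green kit_green bob_green
```

```text
18.1 [ 0.5638 -0.3957  0.0951] [3.135  0.0963 0.01  ] [-0.65  0.39  1.7   0.    1.04  0.86]
bar_green 0.68 [292. 158. 344. 282.] 5629 ctr mm [ 560.2 -392.6] [88.8 33. ] 3.4 mean [ 561.5 -392.6]
kit_green 0.58 [178. 131. 364. 283.] 17256 ctr mm [ 558.7 -360. ] [120.8 130.9] 3.5 mean [ 570.6 -354.4]
bob_green 0.62 [204. 171. 235. 256.] 1519 ctr mm [ 556.6 -321.5] [63.4 21. ] 2.0 mean [ 565.8 -321.3]
```

The green bar is seated: footprint 89 × 33 mm at (560,-393). Next is the white bar.

Call:
drive_tool(
  rows=[
    [0, 0, 0, -0.0097, -0.0362, 0, 0.65],
    [0, 0, 0, -0.0097, -0.0362, 0, 0.65],
    [0, 0, 0, -0.0097, -0.0362, 0, 0.65],
    [0, 0, 0, -0.0097, -0.0362, 0, 0.65],
    [0, 0, 0, -0.0097, -0.0362, 0, 0.65],
    [0, 0, 0, -0.0097, -0.0362, 0, 0.65],
    [0, 0, 0, -0.0097, -0.0362, 0, 0.65],
    [0, 0, 0, -0.0097, -0.0362, 0, 0.65],
  ],
)

```text
time: 18.97
tool_pos: [0.4637, -0.1076, 0.089]
tcp_rot: [-3.139, -0.096, 0.005]
wrist_force: [1.5, 0.1, -0.5]
width: 0.651
grip_force: 0.0
```

Call:
drive_tool(
  rows=[
    [0, 0, 0, -0.0097, -0.0362, 0, 0.65],
    [0, 0, 0, -0.0097, -0.0362, 0, 0.65],
    [0, 0, 0, -0.0097, -0.0362, 0, 0.65],
    [0, 0, 7, 0, 0, 0, 0.65],
    [0, 0, 7, 0, 0, 0, 0.65],
    [0, 0, 0, 0, 0, 0, 0.65],
    [0, 0, 0, 0, 0, 0, 0.65],
    [0, 0, 0, 0, 0, 0, 0.65],
  ],
)

```text
time: 19.63
tool_pos: [0.4297, -0.003, 0.09]
tcp_rot: [3.129, -0.283, -0.002]
wrist_force: [0.4, -0.0, 0.2]
width: 0.653
grip_force: 0.0
```

```bash
python3 look.py w13 bar_white pad
```

```text
19.63 [ 0.4297 -0.003   0.09  ] [ 3.1288e+00 -2.8300e-01 -2.2000e-03] [-0.06 -0.07  2.25 -0.    0.96  1.69]
bar_white 0.59 [288. 162. 334. 263.] 4309 ctr mm [431.    5.2] [31.  74.3] 79.3 mean [432.4   4.9]
pad 0.66 [504. 234. 640. 276.] 2418 ctr mm [ 357.1 -186.5] [ 16.6 103.7] 3.2 mean [ 357.3 -187.4]
```

View pics/w13.png

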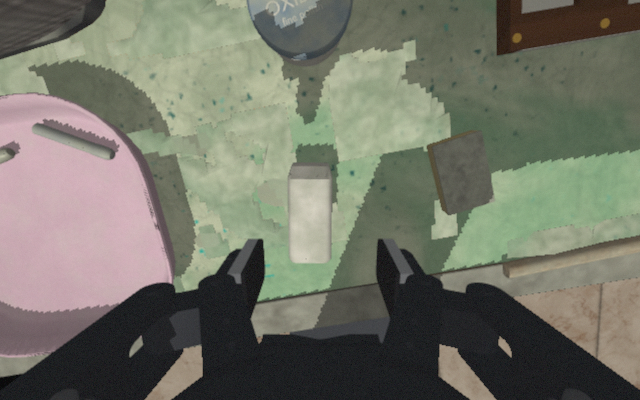

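The white bar is at (310,215), slightly left of centre, and the pad is at (460,172). I'll correct sideways, then descend and grip.

Call:
drive_tool(
  rows=[
    [0, 0, 0, -0.001, -0.0075, 0.02, 0.65],
    [0, 0, 0, 0, 0, 0.03, 0.65],
    [0, 0, 0, 0, 0, 0.0295, 0.65],
    [0, 0, 0, 0, 0, 0, 0.65],
    [0, 0, 0, 0, 0, 0, 0.65],
    [0, 0, 0, 0, 0, 0, 0.65],
  ],
)

```text
time: 20.28
tool_pos: [0.4314, 0.0044, 0.0121]
tcp_rot: [-3.128, 0.287, -0.001]
wrist_force: [0.8, 0.0, 0.4]
width: 0.65
grip_force: 0.0
```

Call:
drive_tool(
  rows=[
    [0, 0, 0, 0, 0, 0, 0.2],
    [0, 0, 0, 0, 0, 0, 0.2],
    [0, 0, 0, 0, 0, 0, 0.2],
    [0, 0, 0, 0, 0, 0, 0.2],
    [0, 0, 0, 0, 0, 0, 0.2],
  ],
)

```text
time: 20.7
tool_pos: [0.4327, 0.0045, 0.0133]
tcp_rot: [-3.128, 0.287, -0.007]
wrist_force: [-0.3, -0.3, 7.2]
width: 0.36
grip_force: 40.1
```

Call:
drive_tool(
  rows=[
    [0, 0, 0, 0, 0, -0.027, 0.2],
    [0, 0, -4.5, 0, 0, -0.027, 0.2],
    [0, 0, -4.5, 0, 0, -0.026, 0.2],
    [0, 0, 0, 0.0185, 0.0306, 0, 0.2],
    [0, 0, 0, 0.0185, 0.0306, 0, 0.2],
    [0, 0, 0, 0.0185, 0.0306, 0, 0.2],
    [0, 0, 0, 0.0185, 0.0306, 0, 0.2],
  ],
)

```text
time: 21.28
tool_pos: [0.5024, -0.1209, 0.0925]
tcp_rot: [3.141, -0.039, 0.004]
wrist_force: [0.6, 0.5, -1.8]
width: 0.358
grip_force: 40.7
```

Call:
drive_tool(
  rows=[
    [0, 0, 0, 0.0185, 0.0306, 0, 0.2],
    [0, 0, 0, 0.0185, 0.0306, 0, 0.2],
    [0, 0, 0, 0.0185, 0.0306, 0, 0.2],
    [0, 0, 0, 0.0185, 0.0306, 0, 0.2],
    [0, 0, 0, 0, 0, 0, 0.2],
    [0, 0, 0, 0, 0, 0, 0.2],
    [0, 0, 0, 0, 0, 0, 0.2],
  ],
)

```text
time: 21.87
tool_pos: [0.5716, -0.2436, 0.0911]
tcp_rot: [-3.141, 0.042, 0.001]
wrist_force: [0.1, 0.4, -2.5]
width: 0.36
grip_force: 40.7
```

```bash
sed -i 's/bar_white=.026/bar_white=.105/' look.py; python3 look.py w14 bar_white kit_white
```

```text
21.87 [ 0.5716 -0.2436  0.0911] [-3.1406e+00  4.1600e-02  1.4000e-03] [-0.44  0.28  1.85  0.    1.01  1.15]
bar_white 0.84 [288. 186. 357. 334.] 9487 ctr mm [ 572.1 -242.8] [30.7 75.3] 88.8 mean [ 574.3 -242.7]
kit_white 0.97 [182. 125. 367. 281.] 17234 ctr mm [ 573.5 -209.3] [129.8 120. ] 88.8 mean [ 591.8 -201.2]
```

View pics/w14.png

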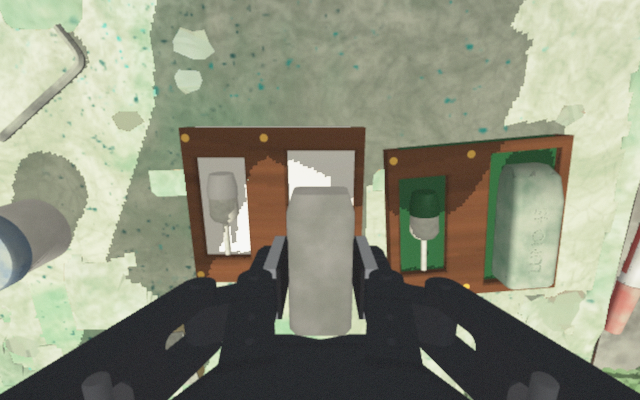

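The white bar is held at (320,260) over the white-lined long well. The green kit at right shows both its pieces seated. I'll lower and release the white bar.

Call:
drive_tool(
  rows=[
    [0, 0, 0, 0.0005, 0, 0.03, 0.2],
    [0, 0, 0, 0, 0, 0.03, 0.2],
    [0, 0, 0, 0, 0, 0.007, 0.2],
    [0, 0, 0, 0, 0, 0.0035, 0.2],
    [0, 0, 0, 0, 0, 0, 0.2],
    [0, 0, 0, 0, 0, 0, 0.2],
  ],
)

```text
time: 22.52
tool_pos: [0.5723, -0.2428, 0.022]
tcp_rot: [-3.141, 0.039, 0.001]
wrist_force: [-2.8, 0.6, 4.7]
width: 0.361
grip_force: 42.2
```

Call:
drive_tool(
  rows=[
    [0, 0, 0, 0, 0, 0, 0.5],
    [0, 0, 0, 0, 0, 0, 0.5],
    [0, 0, 0, 0, 0, 0, 0.5],
    [0, 0, 0, 0, 0, -0.03, 0.5],
    [0, 0, 0, 0, 0, -0.04, 0.5],
    [0, 0, 0, 0, 0, 0, 0.5],
    [0, 0, 0, 0, 0, 0, 0.5],
  ],
)

```text
time: 23.1
tool_pos: [0.5756, -0.2451, 0.0945]
tcp_rot: [3.138, -0.04, 0.011]
wrist_force: [0.4, -0.1, -0.3]
width: 0.502
grip_force: 0.0
```

```bash
sed -i 's/bar_white=.105/bar_white=.035/' look.py; python3 look.py w15 bar_white kit_white bob_white
```

```text
23.1 [ 0.5756 -0.2451  0.0945] [ 3.1382 -0.0404  0.0108] [-0.44  0.28  1.85 -0.    1.    1.15]
bar_white 0.89 [294. 168. 343. 274.] 4432 ctr mm [ 571.  -242.1] [31. 75.] 88.5 mean [ 572.6 -242.1]
kit_white 0.69 [183. 132. 364. 283.] 18449 ctr mm [ 572.9 -209.4] [130.1 120.6] 88.6 mean [ 584.5 -206.5]
bob_white 0.76 [204. 179. 240. 257.] 1606 ctr mm [ 573.  -174.6] [21.4 62.6] 89.8 mean [ 581.6 -174.4]
```

The white bar is seated. Last is the pad.

Call:
drive_tool(
  rows=[
    [0, 0, 0, -0.0276, -0.0257, 0, 0.65],
    [0, 0, 0, -0.0276, -0.0257, 0, 0.65],
    [0, 0, 0, -0.0276, -0.0257, 0, 0.65],
    [0, 0, 0, -0.0276, -0.0257, 0, 0.65],
    [0, 0, 0, -0.0278, -0.0259, 0, 0.65],
    [0, 0, -4.8, 0, 0, 0, 0.65],
    [0, 0, -4.9, 0, 0, 0, 0.65],
    [0, 0, 0, 0, 0, 0, 0.65],
  ],
)

```text
time: 23.97
tool_pos: [0.4361, -0.1106, 0.0893]
tcp_rot: [-3.132, -0.23, 0.004]
wrist_force: [0.0, 0.1, -0.2]
width: 0.649
grip_force: 0.0
```

Call:
drive_tool(
  rows=[
    [0, 0, 0, 0, 0, 0, 0.65],
    [0, 0, 0, 0, 0, 0, 0.65],
  ],
)

```text
time: 24.13
tool_pos: [0.4377, -0.1116, 0.0901]
tcp_rot: [-3.133, -0.222, 0.002]
wrist_force: [0.6, -0.4, -0.3]
width: 0.652
grip_force: 0.0
```

```bash
python3 look.py w16 pad bar_white kit_white pink_tray
```

```text
24.13 [ 0.4377 -0.1116  0.0901] [-3.1334e+00 -2.2160e-01  1.7000e-03] [-0.3  -0.02  2.2  -0.    0.96  1.12]
pad 0.93 [292. 170. 346. 244.] 3500 ctr mm [ 438.7 -109.2] [56.8 36. ] 8.0 mean [ 439.5 -109.3]
bar_white 0.96 [507.   0. 614. 108.] 7467 ctr mm [ 559.6 -233.3] [42.2 60.7] 89.7 mean [ 559.8 -233.5]
kit_white 0.58 [380.   0. 617. 141.] 17512 ctr mm [ 555.4 -206.5] [133.3  89. ] 89.1 mean [ 546.  -196.3]
kit_white 0.25 [510.   0. 612. 106.] 7434 ctr mm [ 564.9 -246.2] [46.4 67.1] 89.3 mean [ 565.3 -246.2]
```

Call:
drive_tool(
  rows=[
    [0, 0, 0, 0.0003, -0.0017, 0.03, 0.65],
    [0, 0, 0, 0, 0, 0.03, 0.65],
    [0, 0, 0, 0, 0, 0.024, 0.65],
    [0, 0, 0, 0, 0, 0, 0.65],
    [0, 0, 0, 0, 0, 0, 0.65],
    [0, 0, 0, 0, 0, 0, 0.65],
  ],
  force=30,
)

```text
time: 24.88
tool_pos: [0.4388, -0.1102, 0.0076]
tcp_rot: [3.133, 0.225, 0.002]
wrist_force: [-0.6, -0.3, 0.2]
width: 0.652
grip_force: 0.0
```

Call:
drive_tool(
  rows=[
    [0, 0, 0, 0, 0, 0, 0.2],
    [0, 0, 0, 0, 0, 0, 0.2],
    [0, 0, 0, 0, 0, 0, 0.2],
    [0, 0, 0, 0, 0, 0, 0.2],
    [0, 0, 0, 0, 0, 0, 0.2],
  ],
)

```text
time: 25.3
tool_pos: [0.4398, -0.1105, 0.0087]
tcp_rot: [3.132, 0.225, 0.006]
wrist_force: [-1.3, -0.3, 6.3]
width: 0.404
grip_force: 29.9
```

Call:
drive_tool(
  rows=[
    [0, 0, 0, 0, 0, -0.028, 0.2],
    [0, 0, 0, 0, 0, -0.028, 0.2],
    [0, 0, 0, 0, 0, -0.028, 0.2],
    [0, 0, 0, 0.0023, -0.0345, 0, 0.2],
    [0, 0, 0, 0.0023, -0.0345, 0, 0.2],
    [0, 0, 0, 0.0023, -0.0345, 0, 0.2],
    [0, 0, 0, 0.0023, -0.0345, 0, 0.2],
    [0, 0, 0, 0.0023, -0.0345, 0, 0.2],
  ],
)

```text
time: 25.97
tool_pos: [0.4249, 0.0639, 0.0919]
tcp_rot: [-3.134, -0.224, -0.004]
wrist_force: [0.9, -0.2, -0.4]
width: 0.409
grip_force: 30.2
```

Call:
drive_tool(
  rows=[
    [0, 0, 0, 0.0023, -0.0345, 0, 0.2],
    [0, 0, 0, 0.0023, -0.0345, 0, 0.2],
    [0, 0, 0, 0.0023, -0.0345, 0, 0.2],
    [0, 0, 0, 0.0023, -0.0345, 0, 0.2],
    [0, 0, 0, 0, 0, 0, 0.2],
    [0, 0, 0, 0, 0, 0, 0.2],
    [0, 0, 0, 0, 0, 0, 0.2],
  ],
)

```text
time: 26.55
tool_pos: [0.414, 0.2003, 0.0911]
tcp_rot: [3.133, 0.227, 0.001]
wrist_force: [0.6, 0.7, -0.8]
width: 0.403
grip_force: 30.2
```

```bash
python3 look.py w17 pad pink_tray; python3 - <<'E'
from h import *
import pickle
for n in ('scene','side'):
    p=read_camera(n);T=pose(p)
    for m in masks_of(p,'pink_tray')[:1]:
        v,u=np.nonzero(m['mask']); r=cv2.minAreaRect((onz(p,T,np.c_[u,v],.03)[:,:2]*1000).astype(np.float32)); print(n,np.round(r[0]),np.round(r[1]),r[2])
p,T=pickle.load(open('w2.pkl','rb')); print('points',onz(p,T,[(0,160),(33,154),(50,148),(85,164)],.01)[:,:2])
p,T=pickle.load(open('w13.pkl','rb')); print('points',onz(p,T,[(35,127),(115,155)],.01)[:,:2])
p,T=pickle.load(open('w17.pkl','rb'));c=p['color'].copy()
# outline of where the pad would land (z=3mm), tool straight down
s=status.read_state();a=2*np.arctan2(-s['tcp_rot'][1],-s['tcp_rot'][0]);x=np.array([np.cos(a),np.sin(a)]);y=np.array([-x[1],x[0]])
q=[np.r_[s['tool_pos'][:2]+i*.0275*x+j*.018*y,.017] for i,j in((1,1),(1,-1),(-1,-1),(-1,1))]
cv2.polylines(c,[proj(p,T,np.array(q)).astype(np.int32)],True,(255,0,0),1)
cv2.imwrite('pics/w17o.png',c[:,:,::-1])
E
```

```text
26.55 [0.414  0.2003 0.0911] [3.1331e+00 2.2710e-01 8.0000e-04] [ 0.4  -0.01  2.19 -0.    0.96  1.82]
pink_tray 0.62 [162.   2. 480. 294.] 68237 ctr mm [451.8 210.7] [201.4 188.1] 88.9 mean [470.7 214.5]
scene [441. 197.] [222. 200.] 82.11868286132812
side [447. 216.] [215. 201.] 87.61724090576172
points [[0.50572915 0.25845884]
 [0.51449651 0.20942161]
 [0.52304836 0.18343302]
 [0.50067827 0.13861717]]
points [[0.52433823 0.18567401]
 [0.49545603 0.13702195]]
```

View pics/w17o.png

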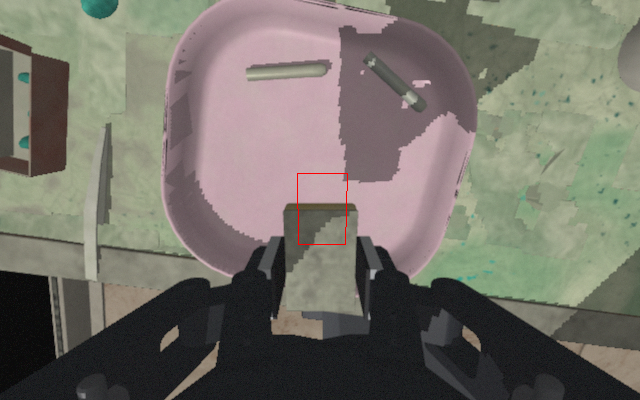

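The red outline at (322,208) shows where the pad would land: clear tray floor, away from the points at (290,72) and (395,82). I'll shift slightly forward, then lower and release.

Call:
drive_tool(
  rows=[
    [0, 0, 0, 0.008, 0, 0.02, 0.2],
    [0, 0, 0, 0, 0, 0.03, 0.2],
    [0, 0, 0, 0, 0, 0.022, 0.2],
    [0, 0, 0, 0, 0, 0.0085, 0.2],
    [0, 0, 0, 0, 0, 0, 0.2],
    [0, 0, 0, 0, 0, 0, 0.2],
  ],
)

```text
time: 27.4
tool_pos: [0.4217, 0.2011, 0.0099]
tcp_rot: [3.133, 0.224, -0.002]
wrist_force: [-0.4, 0.3, -0.1]
width: 0.4
grip_force: 47.2
```

Call:
drive_tool(
  rows=[
    [0, 0, 0, 0, 0, 0, 0.65],
    [0, 0, 0, 0, 0, 0, 0.65],
    [0, 0, 0, 0, 0, 0, 0.65],
    [0, 0, 0, 0, 0, -0.03, 0.65],
    [0, 0, 0, 0, 0, -0.04, 0.65],
    [0, 0, 0, 0, 0, -0.02, 0.65],
    [0, 0, 0, 0, 0, 0, 0.65],
    [0, 0, 0, 0, 0, 0, 0.65],
  ],
)

```text
time: 28.07
tool_pos: [0.4235, 0.2022, 0.1023]
tcp_rot: [-3.132, -0.225, -0.007]
wrist_force: [0.5, -0.4, 0.1]
width: 0.646
grip_force: 0.0
```

```bash
sed -i 's/pad=.014/pad=.017/' look.py; python3 look.py w18 pad pink_tray; python3 - <<'E'
from h import *
import pickle
p,T=pickle.load(open('w18.pkl','rb'))
for m in masks_of(p,'pad')[:1]:
    v,u=np.nonzero(m['mask']);print(cv2.minAreaRect(np.c_[u,v].astype(np.float32)))
for n in('scene','side'):
    p=read_camera(n);save(p,n+'1');T=pose(p)
    for o in('powder_pot','dop_stick'):
        for m in masks_of(p,o)[:1]:
            v,u=np.nonzero(m['mask']);print(n,o,m['bbox'],np.round([u.mean(),v.mean()],1))
E
```

```text
28.07 [0.4235 0.2022 0.1023] [-3.1319 -0.2251 -0.0073] [ 0.39 -0.01  2.16  0.    0.98  1.82]
pad 0.95 [299. 175. 343. 246.] 3158 ctr mm [420.5 201.7] [56.9 35.5] 7.2 mean [421. 202.]
pink_tray 0.95 [172.  13. 470. 300.] 62627 ctr mm [450.3 210.5] [201.3 191.6] 87.5 mean [465.4 213.3]
((321.9999694824219, 208.99996948242188), (45.99999237060547, 69.99998474121094), -0.0)
scene powder_pot [309.0, 176.0, 333.8, 198.6] [321.2 185.6]
scene dop_stick [308.2, 247.7, 367.1, 273.1] [338.5 259.3]
side powder_pot [253.9, 197.2, 279.6, 222.1] [268.6 211.4]
side dop_stick [371.2, 190.2, 391.7, 214.2] [381.4 199.9]
```

All masks agree with flat, seated pieces, and the pot and stick haven't moved. I'm handing in.

```bash
python3 -c "
from workcell import workorder;print(workorder.finish_job())"
```

```text
the job is handed in; nothing more can be done
None
```

The job is handed in at about 28 s: both bars and both bobs sit in their own blocks' wells, the pad lies flat in the pink tray, and the pot and dop stick look unmoved; the hand-in returned no verdict, and the last seating checks were image measurements.

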